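# Spread a snap ring over an axle stub and hold it at its groove

## Robot

A 6-joint arm with a two-finger parallel gripper is mounted at the origin on the work surface. World frame = base frame: x ahead of the robot, y to its left, z up, the work surface at z = 0. Lengths are in mm, angles in degrees, forces in N, time in s.
With the tool pointing down it reaches from about 200 to 875 mm from the base axis. Payload 3.4 kg.
Tool frame: the origin (TCP) lies on the centre line of the jaws, within the pads' length; the fingertips stand 22 mm ahead of it and the grasp point (between the pads) lies 3 mm ahead of it (env.nose_length is the distance from the TCP to the fingertips, in mm); x points along the fingers, y is the direction in which the jaws open and shut, and the axes are right-handed (so a half turn about x gives the same grasp; the last joint's range is limited). The gripper opens to 94 mm and grips with 3 to 60 N. Pads are 16 mm wide; open, the fingers measure 119 mm over their backs; the gripper's body (75 mm by 177 mm) begins 78 mm behind the grasp point.
Start: joints at [-83.423, 15.808, 86.224, -0, 77.962, -6.933], TCP at [134.329, -559.123, 227.493] pointing down, gripper open.
Joint ranges: [-165.64, 165.64], [-43.16, 119.46], [12.63, 154.43], [-67.54, 247.53], [6.08, 155.33], [-154.97, 154.97]. Speed limits (degrees/s): [147.25, 147.25, 180, 180, 180, 180].

## Interface

Orientations are given as a 3x3 rotation matrix whose columns are the frame's x, y, z axes.
In Python, from rig import readout, optics, finish_job, env gives the robot as it stands.
- The arm moves only by the tool send_rows, never from a script. Its argument "deltas" is a list of rows, each an object of numbers: "dx", "dy", "dz": the shift along the world's x, y, z in mm; "ax", "ay", "az": the turn, a rotation vector about the world's x, y, z in degrees. A call has 1 to 5 rows; each row is the pose to reach, as a shift and turn from the pose measured when the call began; what a row does not reach only later rows make up. A row lasts 1/8 s, in which the tool goes at most 62.5 mm and 10.7 degrees, less where a joint would pass 70% of its speed; a pose out of reach is approached as far as the arm can. A call with a gripper value outside its range is refused whole. "jaw" is the opening, from 0 (shut) to 1 (fully open), set as the call begins (left out, the last holds). The fingers move at their own pace and stop on an object; the grip force is fixed at half the most. Time passes only in rows, so rows that repeat a pose let the fingers close. It gives the time, the measured TCP pose, the force and the opening at its end, in the units of the state.
- readout.observe(): the state, without advancing time (a new reading comes with each control period).
- optics.grab_frame(name): name is "scene" or "side" or "wrist"; returns a dict with "pixels" (400x640x3 uint8, red, green, blue), "z_map" (400x640 float32, mm along the optical axis (not along the pixel's ray), 0 where there is no reading), "vfov" (degrees; the focal length in pixels is half the picture's height over the tangent of half this angle, whatever the lens; pixels are square), "cx", "cy" (the principal point, pixels), "D" ([k1, k2, p1, p2, k3] as OpenCV has them; the pictures are not rectified), "R" (3x3) and "t" (3): a world point X has camera coordinates R X + t. Camera axes: x right, y down, z forward; pixel columns grow to the right and rows downward; lengths in mm; the calibration is good to about 2 mm. A picture is of the moment at which its call begins.
- finish_job(): hands the job in, once; it reports no verdict.
The state is a dict: "time": time; "qpos": joint angles; "qd": joint speeds; "effort": joint torques, N m; "tcp_pos": TCP position; "tcp_rot": TCP orientation; "wrist_force": force on the tool from outside, world axes, zero at the start; "ft_torque": the same for the moment, N m; "finger_gap": opening from 0.0 (shut) to 1.0 (fully open).
Only numpy, scipy, OpenCV 4.12 (cv2) and the standard library are available. Lean on these libraries where they do the work, as an engineer would, in place of code of your own. Each camera call takes 0.05 s, during which the arm holds its last target.

## Task

Take the snap-ring pliers from their stand by squeezing the two handles fully, so that the ring on their tips is spread. Bring the ring over the bare axle stub, the one without a snap ring, and slide it down without forcing it until it lies level in line with the groove just above the roller's washer, leaving everything else alone. Finish holding it there: the program ends with the pliers still fully squeezed in the gripper and the ring spread round the groove, not let go and not leaning on the roller.

Things in the scene. Friction and masses are not known exactly. Their poses are not given: they have to be found in the camera images.
- pliers: Snap-ring pliers upright in the stand's fork, tips down, 0.22 kg, 161 mm tall, a dark steel ring hooked on the tips (it stays on). Origin: midway between the ring's lugs, in its mid-plane; z up along the pliers, y from handle to handle, x to the ring's centre. Pivot at z = 62 mm between bars 70 (y) x 14 x 10 mm that rest on the fork. Jaws end in pins flush with the ring's underside.
- ring_centre (a point): Centre of the snap ring, in its mid-plane: (20, 0, 0) mm in the pliers' frame, same axes. The ring lies flat beside the tips, 3 mm thick; spread, it is 36 mm in inside and 46 mm in outside diameter; relaxed, it is too narrow for the axle.
- handles (a point): Where to grip: midway between the handles, 129 mm above the ring's mid-plane, 67 above the pivot, 30 below the handles' tops; fingers close along the pliers' y, same axes. Each black handle is 12 mm deep (x), 8 thick (y), from z = 84 to 159 mm of the pliers. Over both outer faces here: about 48 mm relaxed (56 at the tops), 30 mm and parallel when fully squeezed.
- spread (a joint): Squeeze of the pliers in rad: 0 relaxed, 0.137 to 0.15 with the handles squeezed to their stop, which gives a little, and the ring fully spread. A spring resists with about 2 N per handle at first and 6 N at the stop, and reopens them when let go; squeezing harder than that only presses on the stop.
- stand: Fixed grey steel stand, origin at the centre of its underside on the 8 mm bed plate; its axes are those of the pliers at the start. Base 130 x 100 x 8 mm; an upright on its -x side carries two level prongs at y = +/-31 mm, 87 mm above its underside, lips 4 mm higher, under the pliers' cross bars. The pliers lift straight up; the ring hangs 30 mm above the stand's underside.
- axle: Fixed upright axle stub without a ring, origin at the centre of its underside, z up. Aluminium block 80 x 80 x 20 mm, black roller 54 mm diameter 24 high, steel washer 48 mm diameter 2 thick, then the bright axle, 30 mm diameter, chamfered end. Washer top at z = 46 mm, groove (27 mm diameter, 6 wide) from 46 to 52, axle end at 64 mm.
- groove (a point): On the axle's centre line, at the middle of the groove's width: 3 mm above the washer, 15 mm below the axle's end. The spread ring touches the washer when its mid-plane is about 1.3 mm below this point, so the groove can be found by feeling lightly for the washer and rising 1 to 2 mm.
- axle_top (a point): Centre of the bare axle's upper end face.
- fitted_axle: Fixed: the same block, roller and axle, but with its snap ring already seated in the groove. Not to be used. Origin as for the bare axle.
- sample_stand: Bystander, loose: black cube 40 mm with a thin wire and a small black tag on top, 123 mm tall. Origin: centre of its underside.
- spanner: Bystander, loose: steel spanner 150 mm long lying flat.
- spares: Bystander, loose: open grey bin 70 x 100 x 25 mm with spare rings. Origin: centre of its underside.
- blank: Bystander, loose: aluminium cylinder 40 mm diameter, 30 mm tall, upright. Origin: centre of its underside.
Not all that is in view belongs to the job. There is more than one size of the pliers; the one meant has the size given above.

How it is judged:
By the outcome, as a careful person would: the job done as asked, in the order asked, and still so for the second after the job is handed in, while the arm keeps its last pose, push and grip.
It also fails if it takes over 38 s, if anything falls off the work surface, if the arm or the gripper's body presses on something with over 40 N, if the wrist force passes 120 N, or if a joint passes its speed limit or range.

## Working session

There is one attempt and no reset: what is moved stays moved. The work goes in short steps, Python scripts to look and compute and a tool call to move; the robot and the scene stay as the last step left them, time stands still between calls to the robot, and variables do not carry over. Pictures are saved under pics/ and viewed, and the job is handed in when it is done.

Besides the shell and the picture viewer there is one more tool, called after "Call:" as a command line: name --argument value ..., lists and objects as JSON in quotes. send_rows: Moves the arm, as the interface text tells. Its arguments: {"type":"object","properties":{"deltas":{"type":"array"},"jaw":{"type":"number"}},"required":["deltas"]}

```bash
ls; mkdir -p pics
python3 - <<'E'
from rig import readout, optics, env
import cv2,numpy as np
print(readout.observe(), env.nose_length)
for n in ["scene","side","wrist"]:
    f=optics.grab_frame(n); cv2.imwrite(f"pics/{n}0.png",f["pixels"][:,:,::-1]); np.savez(f"{n}0.npz",**f)
    print(n,f["vfov"],f["cx"],f["cy"],f["D"],f["R"],f["t"])
E
```

```text
pics
{'time': 0.0, 'qpos': array([-8.34213158e+01,  1.58448502e+01,  8.62942746e+01, -1.11883415e-03,
        7.79633089e+01, -6.93476808e+00]), 'qd': array([ 0.02083075,  0.01485921, -0.01420141, -0.02776685,  0.14011638,
       -0.03902621]), 'effort': array([ 1.20124099e-03, -4.04582155e+01, -2.37226152e+01,  6.99976785e-02,
        3.48653540e-02, -1.55359285e-04]), 'tcp_pos': array([ 134.26860218, -558.54842367,  226.63889541]), 'tcp_rot': array([[-2.23796593e-04,  2.33677433e-01, -9.72314150e-01],
       [ 1.77384374e-03, -9.72312552e-01, -2.33677458e-01],
       [-9.99998402e-01, -1.77702959e-03, -1.96907015e-04]]), 'wrist_force': array([0.30314273, 0.7723281 , 0.04183778]), 'ft_torque': array([-0.03302471, -0.01512084,  0.05825879]), 'finger_gap': 1.0031338565334411} 22.0
scene 48.59771807398131 317.02437269617764 201.96760851159326 [0.01529101 0.         0.         0.         0.        ] [[ 0.88256073  0.46991984 -0.01618338]
 [ 0.35409961 -0.68689439 -0.63465705]
 [-0.30935421  0.55439286 -0.77262444]] [-437.15888423 -132.48794109 1375.94441041]
side 43.030722854356824 322.5856911923092 200.62155211298418 [-0.09358324  0.          0.          0.          0.        ] [[-0.6729421  -0.73949438 -0.01723336]
 [-0.47541491  0.45024277 -0.75581884]
 [ 0.56668298 -0.50042932 -0.65455397]] [ 342.58315574  332.75304778 1158.83531462]
wrist 66.60378103448784 325.15769034655955 204.26201713402875 [-0.02789149  0.          0.          0.          0.        ] [[ 0.23433977 -0.97214926 -0.00326882]
 [-0.9462009  -0.22885402  0.22875685]
 [-0.22313388 -0.05051387 -0.9734781 ]] [-573.95383966  -24.75489164  391.12009187]
```

View pics/scene0.png

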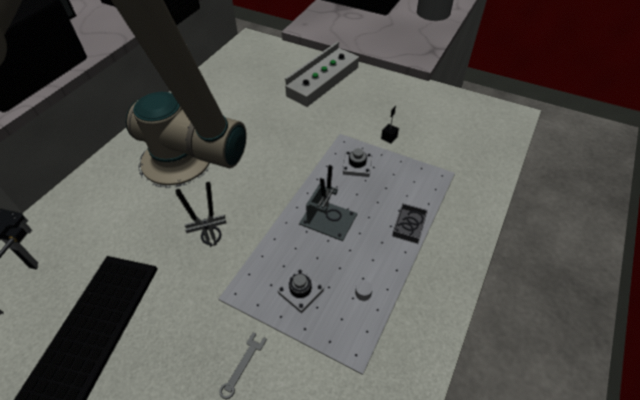

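View pics/side0.png

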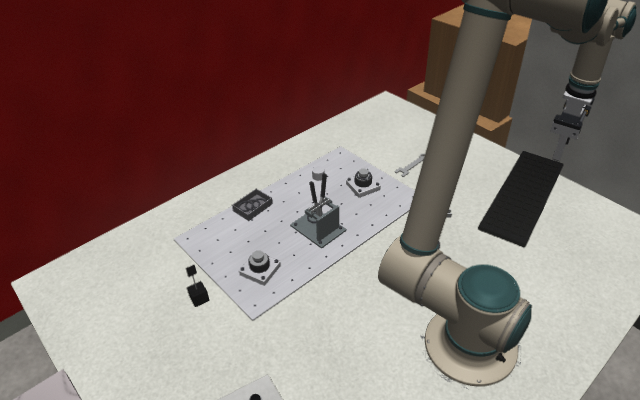

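View pics/wrist0.png

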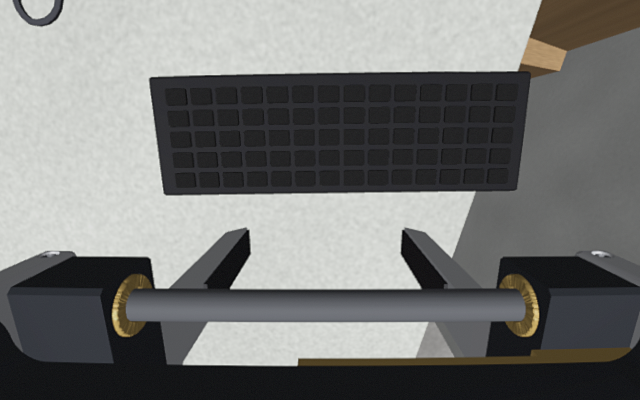

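```bash
cat > h.py <<'E'
import numpy as np,cv2
def K(f):
    fl=f["pixels"].shape[0]/2/np.tan(np.radians(float(f["vfov"]))/2)
    return np.array([[fl,0,float(f["cx"])],[0,fl,float(f["cy"])],[0,0,1]])
def cloud(f):
    h,w=f["z_map"].shape
    u,v=np.meshgrid(np.arange(w),np.arange(h))
    p=cv2.undistortPoints(np.stack([u,v],-1).reshape(-1,1,2).astype(np.float64),K(f),f["D"]).reshape(h,w,2)
    z=f["z_map"].astype(float)
    c=np.dstack([p*z[...,None],z])
    X=(c-f["t"])@f["R"]
    X[z<=0]=np.nan
    return X
def proj(f,P):
    r,_=cv2.Rodrigues(f["R"]); 
    return cv2.projectPoints(np.array(P,float).reshape(-1,1,3),r,np.array(f["t"]),K(f),f["D"])[0].reshape(-1,2)
def load(n): return dict(np.load(n))
E
python3 - <<'E'
from h import *
for n,(x0,y0,x1,y1) in dict(scene=(210,130,460,370),side=(170,140,420,320)).items():
    f=load(n+"0.npz");im=f["pixels"][y0:y1,x0:x1,::-1]
    cv2.imwrite(f"pics/{n}1.png",cv2.convertScaleAbs(cv2.resize(im,None,fx=3.0 if n=="side" else 2.5,fy=3.0 if n=="side" else 2.5,interpolation=cv2.INTER_CUBIC),alpha=1.4))
    X=cloud(f)
    pts=dict(scene=[(358,155),(300,280),(340,228),(390,135),(363,293),(410,220),(270,300),(210,200)],side=[(259,255),(363,173),(320,230),(252,205)])[n]
    for u,v in pts: print(n,u,v,X[v,u].round(1))
E
```

```text
scene 358 155 [519.4 208.6  68.7]
scene 300 280 [ 572.1 -225.1   71.4]
scene 340 228 [572.3 -13.9  16.5]
scene 390 135 [556.2 373.2  28.3]
scene 363 293 [ 708.5 -171.    37.3]
scene 410 220 [728.5  90.9  23.5]
scene 270 300 [ 514.2 -274.5    5.8]
scene 210 200 [ 315.3 -188.2  178. ]
side 259 255 [504.2 221.4  72. ]
side 363 173 [ 559.1 -212.7   72.5]
side 320 230 [479.2  35.4  54.3]
side 252 205 [723.5  89.1  21. ]
```

View pics/scene1.png

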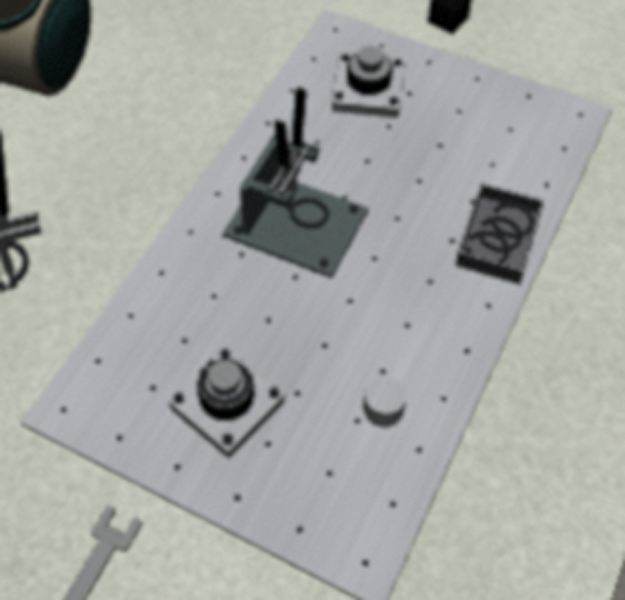

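View pics/side1.png

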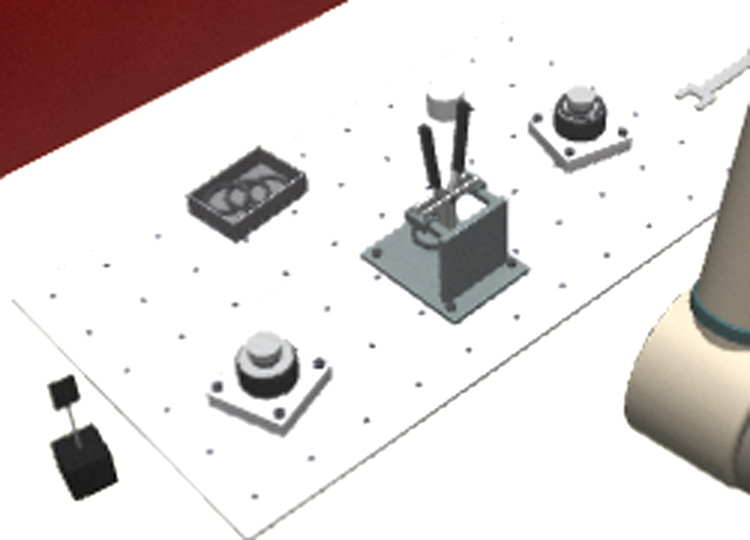

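Run:
```python
from h import *
f=load("wrist0.npz"); R=f["R"];C=-R.T@f["t"]
Rt=np.array([[-2.23796593e-04,  2.33677433e-01, -9.72314150e-01],[ 1.77384374e-03, -9.72312552e-01, -2.33677458e-01],[-9.99998402e-01, -1.77702959e-03, -1.96907015e-04]]);p=np.array([ 134.26860218, -558.54842367,  226.63889541])
print("cam in tool",Rt.T@(C-p)); print("cam z axis in tool",Rt.T@R[2], "cam x in tool", Rt.T@R[0])
for n in ["scene","side"]:
    f=load(n+"0.npz");X=cloud(f)
    m=(abs(X[...,0]-540)<110)&(abs(X[...,1])<110)
    b=m&(X[...,2]>12)&(X[...,2]<20)
    P=X[b]; print(n,len(P),cv2.minAreaRect(P[:,:2].astype(np.float32)))
    t=m&(X[...,2]>105); P=X[t]; print(len(P)); 
    for lo in range(90,190,10):
        q=X[m&(X[...,2]>lo)&(X[...,2]<=lo+10)]
        if len(q): print(lo,len(q),q.mean(0).round(1), np.ptp(q,axis=0).round(1))
    for c in [(512,215),(566,-219)]:
        q=X[(np.hypot(X[...,0]-c[0],X[...,1]-c[1])<30)&(X[...,2]>69)]; print(c,len(q),q.mean(0), np.ptp(q,axis=0),np.median(q,axis=0))
    q=X[(np.hypot(X[...,0]-315,X[...,1]+188)<120)&(X[...,2]>30)&(X[...,2]<200)]
    print(len(q), q.min(0),q.max(0)) if len(q) else 0
```

```text
cam in tool [-157.882716      0.4284753   -65.76598368]
cam z axis in tool [ 0.97343688 -0.00129618  0.22895187] cam x in tool [ 1.49192462e-03  9.99998654e-01 -6.81866126e-04]
scene 1188 ((539.9739379882812, 0.016265869140625), (217.60940551757812, 217.6385955810547), 89.58512878417969)
257
90 210 [507.   -7.8  95.5] [55.9 82.1  9.9]
100 84 [525.9  -1.8 103.8] [24.9 80.   8.9]
110 17 [523.7   3.5 114.4] [ 7.6 25.4  9.1]
120 24 [523.6   3.8 125.7] [11.2 38.5  8.4]
130 24 [524.3   4.5 135.4] [11.4 39.2  9.7]
140 24 [523.3   1.9 144.6] [11.8 38.3  9.4]
150 30 [523.1   4.2 155. ] [13.  42.9  9.7]
160 22 [5.244e+02 3.000e-01 1.656e+02] [ 9.7 46.7  9.8]
170 27 [524.3   6.3 174.6] [11.6 50.6  9.8]
180 29 [522.7  -0.6 184.5] [13.3 50.9  8.5]
(512, 215) 57 [515.34393013 220.03893083  72.80091783] [28.85077721 30.79335803  6.87803629] [516.1401724  221.52188876  72.69614983]
(566, -219) 110 [ 571.14606095 -223.8425584    71.35262088] [27.30883699 29.97843489  6.78958558] [ 570.87033    -223.83633859   71.11486554]
787 [ 251.36128568 -248.45295624   30.56778986] [ 332.96289307 -163.86714211  1
[... 233 characters left out ...]
.2 115.3] [14.4 33.6  9. ]
120 19 [517.7   1.7 126.1] [11.9 36.6  7.5]
130 25 [517.9   4.9 134.7] [13.3 35.7  9.6]
140 21 [517.8   4.1 144.4] [11.6 39.3  9.5]
150 30 [519.2   0.6 154. ] [14.1 46.8  8.4]
160 21 [517.9   1.8 164.6] [13.7 46.5  9.6]
170 28 [518.2   4.4 174.5] [15.  50.5  8.8]
180 30 [518.5   3.5 185.8] [13.3 54.6  8.8]
(512, 215) 69 [511.00808059 222.10699298  71.17564174] [30.22129848 28.70907789  6.68627658] [510.3006173  221.40572587  71.20702785]
(566, -219) 39 [ 566.73964294 -220.79400603   71.42564862] [26.76669763 27.04374722  5.71722517] [ 566.83357827 -220.72840539   71.1976546 ]
35 [ 250.26476767 -247.93988726   81.16796939] [ 265.76602761 -221.95341748  101.31746808]
```

Call:
send_rows --deltas '[{"dx":20,"dy":20,"dz":50,"az":0},{"dx":50,"dy":50,"dz":90,"az":-2},{"dx":80,"dy":90,"dz":115,"az":-4},{"dx":110,"dy":140,"dz":115,"az":-6},{"dx":145,"dy":190,"dz":115,"az":-8}]' --jaw 1

```text
invalid input at $.deltas[0]: expected keys dx, dy, dz, ax, ay, az
```

Call:
send_rows --deltas '[{"dx":20,"dy":20,"dz":50,"ax":0,"ay":0,"az":0},{"dx":50,"dy":50,"dz":90,"ax":0,"ay":0,"az":-2},{"dx":80,"dy":90,"dz":115,"ax":0,"ay":0,"az":-4},{"dx":110,"dy":140,"dz":115,"ax":0,"ay":0,"az":-6},{"dx":145,"dy":190,"dz":115,"ax":0,"ay":0,"az":-8}]' --jaw 1

```text
time: 0.78
tcp_pos: [279.9, -367.3, 342.0]
tcp_rot: [[0.001, 0.094, -0.996], [0.001, -0.996, -0.094], [-1.0, -0.001, -0.001]]
wrist_force: [0.9, -0.7, -0.4]
finger_gap: 0.999
```

Call:
send_rows --deltas '[{"dx":35,"dy":50,"dz":0,"ax":0,"ay":0,"az":-1},{"dx":70,"dy":100,"dz":0,"ax":0,"ay":0,"az":-3},{"dx":105,"dy":150,"dz":0,"ax":0,"ay":0,"az":-5.4},{"dx":140,"dy":200,"dz":0,"ax":0,"ay":0,"az":-5.4},{"dx":175,"dy":250,"dz":0,"ax":0,"ay":0,"az":-5.4}]'

```text
time: 1.4
tcp_pos: [455.6, -115.4, 341.9]
tcp_rot: [[0.001, -0.0, -1.0], [0.0, -1.0, 0.0], [-1.0, -0.0, -0.001]]
wrist_force: [1.1, -0.5, 0.3]
finger_gap: 1.0
```

Call:
send_rows --deltas '[{"dx":35,"dy":50,"dz":0,"ax":0,"ay":0,"az":0},{"dx":65,"dy":95,"dz":0,"ax":0,"ay":0,"az":0},{"dx":75,"dy":117,"dz":0,"ax":0,"ay":0,"az":0},{"dx":75,"dy":117,"dz":0,"ax":0,"ay":0,"az":0}]'

```text
time: 1.9
tcp_pos: [530.9, 3.0, 341.2]
tcp_rot: [[-0.001, 0.003, -1.0], [0.001, -1.0, -0.003], [-1.0, -0.001, 0.001]]
wrist_force: [0.3, -0.9, -0.6]
finger_gap: 0.997
```

Run:
```python
from rig import readout, optics
import cv2,numpy as np
f=optics.grab_frame("wrist"); cv2.imwrite("pics/w2.png",f["pixels"][:,:,::-1]); np.savez("w2.npz",**f)
print(readout.observe())
```

```text
{'time': 1.95, 'qpos': array([-7.31687784e+00,  9.44726987e+00,  7.88941113e+01, -1.08140426e-02,
        9.16845845e+01,  8.26129614e+01]), 'qd': array([-1.77247855, -0.93455389,  0.39649981, -0.35724386,  0.12469815,
       -0.03260016]), 'effort': array([ 9.36567429e-01, -3.48475885e+01, -2.53803706e+01,  1.64039182e-01,
       -1.15645656e-01,  1.91643450e-02]), 'tcp_pos': array([530.41132765,   1.7936322 , 341.43823097]), 'tcp_rot': array([[-4.73524586e-04,  1.21906054e-03, -9.99999145e-01],
       [-1.29406263e-04, -9.99999249e-01, -1.21899939e-03],
       [-9.99999880e-01,  1.28828926e-04,  4.73681984e-04]]), 'wrist_force': array([-0.15904164,  0.22277461,  0.26246698]), 'ft_torque': array([-0.00259558,  0.0138838 , -0.01891252]), 'finger_gap': 0.9982765213139176}
```

View pics/w2.png

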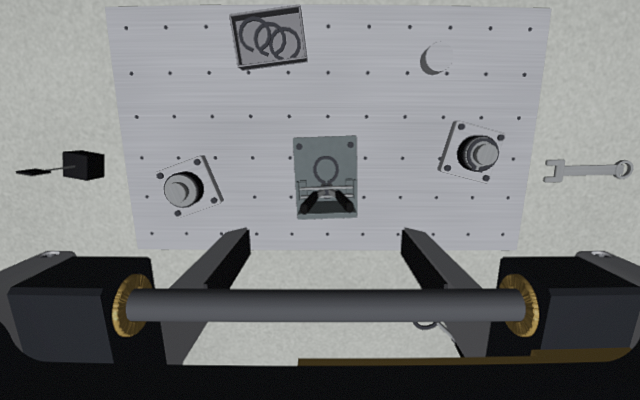

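Run:
```python
from h import *
f=load("w2.npz");im=f["pixels"][...,::-1]
a=[im[150:230,140:240],im[125:235,270:380][:80*1+30],im[115:195,430:530]]
a=[cv2.resize(x,(260,int(260*x.shape[0]/x.shape[1])),interpolation=cv2.INTER_CUBIC) for x in a]
h=max(x.shape[0] for x in a); a=[cv2.copyMakeBorder(x,0,h-x.shape[0],0,4,cv2.BORDER_CONSTANT) for x in a]
cv2.imwrite("pics/w2z.png",cv2.convertScaleAbs(np.hstack(a),alpha=1.3))
X=cloud(f)
m=(abs(X[...,0]-540)<110)&(abs(X[...,1])<80)
P=X[m&(X[...,2]>13)&(X[...,2]<19)&(f["pixels"].mean(-1)<110)];print(len(P),cv2.minAreaRect(P[:,:2].astype(np.float32)))
for lo in range(80,200,10):
    q=X[m&(X[...,2]>lo)&(X[...,2]<=lo+10)]
    if len(q): print(lo,len(q),q.mean(0).round(1), q.min(0).round(1),q.max(0).round(1))
for c in [(513,221),(569,-222)]:
    q=X[(np.hypot(X[...,0]-c[0],X[...,1]-c[1])<30)&(X[...,2]>69)]; print(c,len(q),cv2.minEnclosingCircle(q[:,:2].astype(np.float32)),np.median(q,axis=0))
    for lo,hi in [(51,58),(25,32)]:
        q=X[(np.hypot(X[...,0]-c[0],X[...,1]-c[1])<62)&(X[...,2]>lo)&(X[...,2]<hi)];print(lo,len(q),cv2.minAreaRect(q[:,:2].astype(np.float32)),np.median(q[:,2]))
```

```text
2292 ((529.5532836914062, 2.8694839477539062), (123.36246490478516, 97.33325958251953), 1.8327105045318604)
80 91 [493.6  -1.8  85.5] [486.9 -39.6  80. ] [535.4  41.8  90. ]
90 652 [502.4   2.9  96.1] [480.2 -39.2  90. ] [536.6  42.2 100. ]
100 342 [522.4   1.1 104.2] [507.2 -38.  100. ] [535.8  42.  109.9]
110 42 [521.3   1.4 114.7] [517.1  -9.5 110.1] [524.4  13.8 119.3]
120 35 [522.2   1.1 124.7] [516.  -14.  120.1] [526.9  17.2 129.3]
130 38 [523.3   0.9 134.7] [515.4 -15.9 130.1] [527.2  19.1 139.9]
140 44 [523.    3.4 145.2] [514.6 -19.  140.1] [527.2  21.  149.8]
150 46 [523.6  -0.8 155.4] [515.5 -20.5 150. ] [527.2  21.9 159.9]
160 50 [523.2   2.  165.3] [516.1 -22.1 160.1] [527.3  24.4 169.9]
170 52 [523.1   2.3 175. ] [515.2 -22.8 170.4] [527.4  25.9 180. ]
180 61 [523.4   1.1 185.2] [514.9 -24.1 180.1] [527.7  27.3 189.8]
190 164 [521.2   1.4 194.1] [514.1 -25.8 190.1] [527.2  29.3 196.7]
(513, 221) 339 ((511.85626220703125, 219.93109130859375), 15.20219612121582) [512.95987254 218.60484905  72.62951213]
51 562 ((512.193603515625, 219.75091552734375), (51.83203887939453, 52.299888610839844), 89.1982421875) 54.52757368689714
25 1240 ((512.1820678710938, 219.8796844482422), (80.60260772705078, 79.33557891845703), 19.786645889282227) 28.83054130627985
(569, -222) 360 ((568.7604370117188, -222.83779907226562), 15.448460578918457) [ 569.1439582  -221.99870892   71.86320681]
51 449 ((568.5142211914062, -221.99664306640625), (53.24967956542969, 48.97987747192383), 7.490437030792236) 54.39002458709506
25 1363 ((568.8164672851562, -222.87249755859375), (80.1850357055664, 80.457275390625), 75.51850891113281) 27.985096934478065
```

View pics/w2z.png

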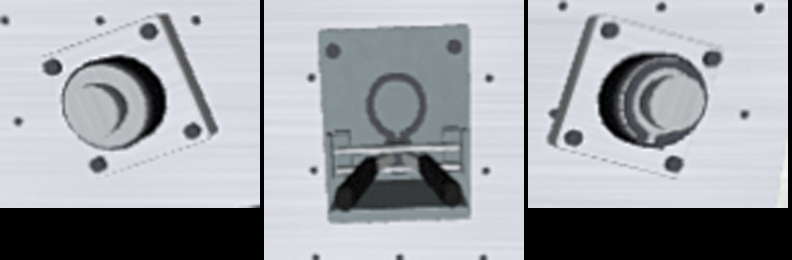

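Call:
send_rows --deltas '[{"dx":-9.5,"dy":-0.2,"dz":-30,"ax":0,"ay":0,"az":1.8},{"dx":-9.5,"dy":-0.2,"dz":-70,"ax":0,"ay":0,"az":1.8},{"dx":-9.5,"dy":-0.2,"dz":-100,"ax":0,"ay":0,"az":1.8},{"dx":-9.5,"dy":-0.2,"dz":-100,"ax":0,"ay":0,"az":1.8}]'

```text
time: 2.45
tcp_pos: [518.7, 0.4, 239.6]
tcp_rot: [[-0.006, 0.031, -1.0], [-0.0, -1.0, -0.031], [-1.0, -0.0, 0.006]]
wrist_force: [0.7, -0.1, 0.0]
finger_gap: 1.001
```

Run:
```python
from rig import readout, optics
from h import *
f=optics.grab_frame("wrist"); cv2.imwrite("pics/w3.png",f["pixels"][:,:,::-1]); np.savez("w3.npz",**f)
o=readout.observe();print(o["tcp_pos"],o["tcp_rot"])
X=cloud(f);m=(abs(X[...,0]-520)<60)&(abs(X[...,1])<45)
for lo in range(100,200,10):
    q=X[m&(X[...,2]>lo)&(X[...,2]<=lo+10)]
    if len(q): print(lo,len(q),q.mean(0).round(1), q.min(0).round(1),q.max(0).round(1))
```

```text
[5.20158738e+02 4.40166583e-01 2.41363122e+02] [[-1.91560611e-03  3.09923538e-02 -9.99517786e-01]
 [-3.73148166e-04 -9.99519572e-01 -3.09916941e-02]
 [-9.99998096e-01  3.13600351e-04  1.92625054e-03]]
100 613 [522.3   2.3 104.2] [507.7 -38.  100. ] [535.6  41.6 109.9]
110 77 [521.6   1.5 114.8] [517.1 -11.6 110.3] [524.6  14.1 119.8]
120 69 [522.4   1.5 125. ] [516.6 -15.6 120.3] [527.1  18.1 129.8]
130 82 [523.5   1.4 135.1] [515.2 -17.5 130.1] [527.2  19.9 139.9]
140 87 [523.5   0.9 144.9] [515.3 -18.9 140.2] [527.3  21.7 150. ]
150 99 [523.3   2.5 154.9] [514.6 -19.5 150. ] [527.5  22.7 160. ]
160 120 [523.4   0.9 165.1] [514.7 -21.7 160. ] [527.4  24.7 170. ]
170 126 [523.4   2.4 175.2] [515.  -23.1 170.1] [527.5  26.  180. ]
180 148 [523.5   2.3 185. ] [515.3 -24.5 180.1] [527.6  28.2 189.9]
190 359 [521.5   1.3 194. ] [514.6 -26.5 190. ] [527.6  28.6 197. ]
```

View pics/w3.png

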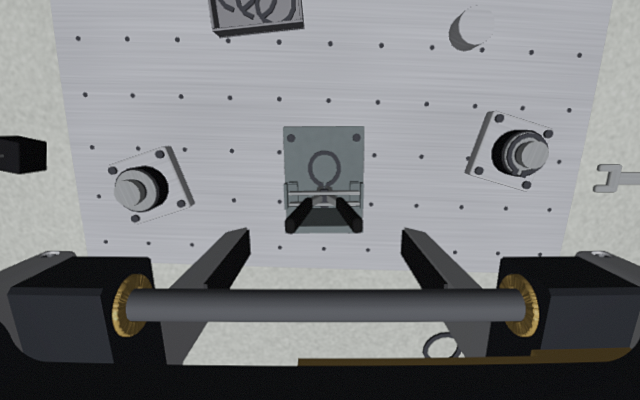

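Call:
send_rows --deltas '[{"dx":0.8,"dy":1.1,"dz":-35,"ax":0,"ay":0,"az":0},{"dx":0.8,"dy":1.1,"dz":-65,"ax":0,"ay":0,"az":0},{"dx":0.8,"dy":1.1,"dz":-71.4,"ax":0,"ay":0,"az":0},{"dx":0.8,"dy":1.1,"dz":-71.4,"ax":0,"ay":0,"az":0}]'

```text
time: 3.0
tcp_pos: [521.9, 1.1, 171.3]
tcp_rot: [[0.0, 0.031, -1.0], [-0.001, -1.0, -0.031], [-1.0, 0.001, -0.0]]
wrist_force: [0.2, -0.9, 0.3]
finger_gap: 0.998
```

Call:
send_rows --deltas '[{"dx":0,"dy":0,"dz":0,"ax":0,"ay":0,"az":0}]'

```text
time: 3.12
tcp_pos: [523.1, 0.8, 173.0]
tcp_rot: [[0.003, 0.03, -1.0], [-0.001, -1.0, -0.03], [-1.0, 0.001, -0.003]]
wrist_force: [0.3, 0.7, -0.8]
finger_gap: 0.999
```

Call:
send_rows --deltas '[{"dx":-1.5,"dy":0.7,"dz":-3,"ax":0,"ay":0,"az":0},{"dx":-1.5,"dy":0.7,"dz":-3,"ax":0,"ay":0,"az":0},{"dx":-1.5,"dy":0.7,"dz":-3,"ax":0,"ay":0,"az":0}]'

```text
time: 3.5
tcp_pos: [521.6, 1.5, 170.2]
tcp_rot: [[0.004, 0.031, -1.0], [-0.001, -1.0, -0.031], [-1.0, 0.001, -0.004]]
wrist_force: [0.4, 0.4, 0.7]
finger_gap: 1.003
```

Run:
```python
from rig import readout
print(readout.observe()["tcp_pos"])
```

```text
[521.61142736   1.54747612 170.21408403]
```

Call:
send_rows --deltas '[{"dx":0,"dy":0,"dz":0,"ax":0,"ay":0,"az":0},{"dx":0,"dy":0,"dz":0,"ax":0,"ay":0,"az":0},{"dx":0,"dy":0,"dz":0,"ax":0,"ay":0,"az":0},{"dx":0,"dy":0,"dz":0,"ax":0,"ay":0,"az":0},{"dx":0,"dy":0,"dz":0,"ax":0,"ay":0,"az":0}]' --jaw 0

```text
time: 4.12
tcp_pos: [522.1, 1.7, 170.8]
tcp_rot: [[0.005, 0.03, -1.0], [-0.001, -1.0, -0.03], [-1.0, 0.001, -0.005]]
wrist_force: [-0.5, 0.0, 4.9]
finger_gap: 0.508
```

```bash
cat > look.py <<'E'
import sys
from rig import readout, optics
from h import *
n=sys.argv[1]; c=sys.argv[2]
f=optics.grab_frame(c); cv2.imwrite(f"pics/{n}.png",f["pixels"][:,:,::-1]); np.savez(f"{n}.npz",**f)
o=readout.observe(); print({k:np.round(o[k],3) for k in o if k not in("effort","qd")})
E
python3 look.py w4 wrist
```

```text
{'time': np.float64(4.175), 'qpos': array([-7.4380e+00,  1.3375e+01,  9.8051e+01, -2.4000e-02,  6.8255e+01,
        8.0825e+01]), 'tcp_pos': array([522.256,   1.659, 171.037]), 'tcp_rot': array([[ 0.005,  0.03 , -1.   ],
       [-0.001, -1.   , -0.03 ],
       [-1.   ,  0.001, -0.005]]), 'wrist_force': array([-0.152,  1.119,  5.096]), 'ft_torque': array([0.196, 0.063, 0.009]), 'finger_gap': np.float64(0.462)}
```

View pics/w4.png

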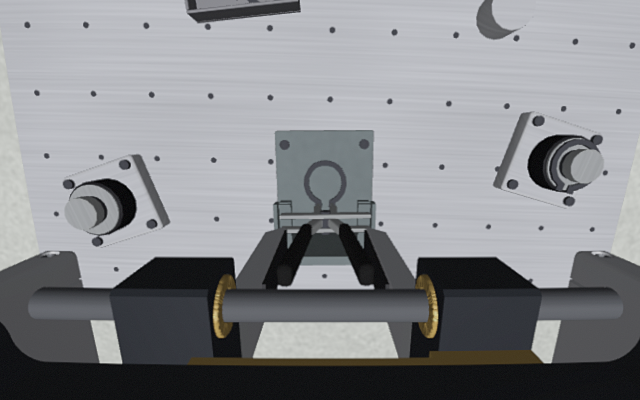

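Still closing on the handles; keep closing.

Call:
send_rows --deltas '[{"dx":0,"dy":0,"dz":0,"ax":0,"ay":0,"az":0},{"dx":0,"dy":0,"dz":0,"ax":0,"ay":0,"az":0},{"dx":0,"dy":0,"dz":0,"ax":0,"ay":0,"az":0},{"dx":0,"dy":0,"dz":0,"ax":0,"ay":0,"az":0},{"dx":0,"dy":0,"dz":0,"ax":0,"ay":0,"az":0}]' --jaw 0

```text
time: 4.8
tcp_pos: [523.0, 1.8, 172.4]
tcp_rot: [[0.008, 0.031, -1.0], [-0.001, -1.0, -0.031], [-1.0, 0.001, -0.008]]
wrist_force: [-0.9, 1.0, 5.8]
finger_gap: 0.3
```

```bash
python3 look.py w5 wrist
```

```text
{'time': np.float64(4.85), 'qpos': array([-7.429, 13.304, 97.945,  0.   , 68.296, 80.816]), 'tcp_pos': array([523.03 ,   1.788, 172.365]), 'tcp_rot': array([[ 0.008,  0.031, -1.   ],
       [-0.001, -1.   , -0.031],
       [-1.   ,  0.001, -0.008]]), 'wrist_force': array([-0.781,  0.857,  7.452]), 'ft_torque': array([0.179, 0.139, 0.018]), 'finger_gap': np.float64(0.301)}
```

View pics/w5.png

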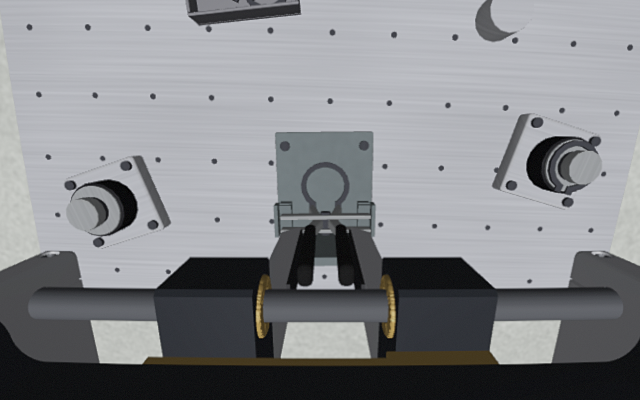

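Call:
send_rows --deltas '[{"dx":-0.5,"dy":0,"dz":8,"ax":0,"ay":0,"az":0},{"dx":-0.5,"dy":0,"dz":20,"ax":0,"ay":0,"az":0},{"dx":-0.5,"dy":0,"dz":40,"ax":0,"ay":0,"az":0},{"dx":-0.5,"dy":0,"dz":65,"ax":0,"ay":0,"az":0},{"dx":-0.5,"dy":0,"dz":90,"ax":0,"ay":0,"az":0}]'

```text
time: 5.48
tcp_pos: [522.3, 1.7, 263.4]
tcp_rot: [[0.007, 0.031, -1.0], [-0.001, -1.0, -0.031], [-1.0, 0.001, -0.007]]
wrist_force: [0.4, 0.1, -1.7]
finger_gap: 0.3
```

Call:
send_rows --deltas '[{"dx":0,"dy":0,"dz":15,"ax":0,"ay":0,"az":0},{"dx":0,"dy":0,"dz":15,"ax":0,"ay":0,"az":0}]'

```text
time: 5.72
tcp_pos: [523.0, 1.6, 279.8]
tcp_rot: [[0.01, 0.031, -0.999], [-0.002, -1.0, -0.031], [-1.0, 0.002, -0.01]]
wrist_force: [0.4, 1.1, -2.8]
finger_gap: 0.301
```

```bash
python3 look.py w6 wrist;python3 look.py s6 side;python3 look.py c6 scene
```

```text
{'time': np.float64(5.775), 'qpos': array([-7.4430e+00,  9.5080e+00,  8.7439e+01, -1.3000e-02,  8.2583e+01,
        8.0812e+01]), 'tcp_pos': array([522.358,   1.663, 278.638]), 'tcp_rot': array([[ 0.008,  0.03 , -1.   ],
       [-0.001, -1.   , -0.03 ],
       [-1.   ,  0.002, -0.008]]), 'wrist_force': array([ 0.214,  0.061, -2.146]), 'ft_torque': array([0.024, 0.044, 0.044]), 'finger_gap': np.float64(0.298)}
{'time': np.float64(5.825), 'qpos': array([-7.4430e+00,  9.5380e+00,  8.7503e+01, -9.0000e-03,  8.2578e+01,
        8.0810e+01]), 'tcp_pos': array([521.935,   1.74 , 277.902]), 'tcp_rot': array([[ 0.007,  0.03 , -1.   ],
       [-0.001, -1.   , -0.03 ],
       [-1.   ,  0.001, -0.007]]), 'wrist_force': array([-0.549,  0.143, -1.533]), 'ft_torque': array([-0.028,  0.09 , -0.017]), 'finger_gap': np.float64(0.301)}
{'time': np.float64(5.875), 'qpos': array([-7.4420e+00,  9.5570e+00,  8.7535e+01, -1.0000e-02,  8.2578e+01,
        8.0811e+01]), 'tcp_pos': array([521.72 ,   1.776, 277.5  ]), 'tcp_rot': array([[ 0.006,  0.03 , -1.   ],
       [-0.001, -1.   , -0.031],
       [-1.   ,  0.001, -0.006]]), 'wrist_force': array([-0.176,  0.06 , -2.006]), 'ft_torque': array([-0.003,  0.011, -0.062]), 'finger_gap': np.float64(0.293)}
```

View pics/w6.png

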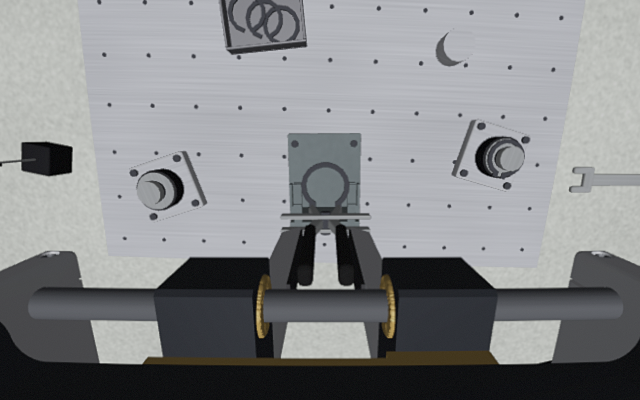

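View pics/s6.png

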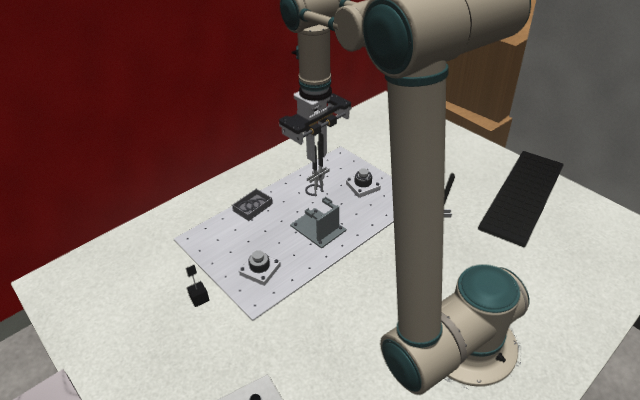

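View pics/c6.png

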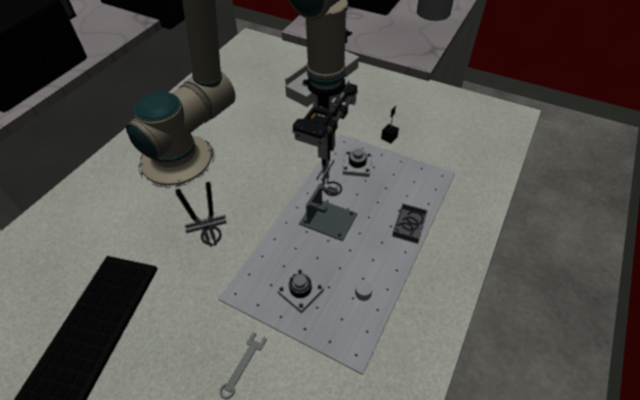

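```bash
cat > ring.py <<'E'
import sys
from h import *
from scipy.optimize import least_squares
def ring(f,guess,show=True):
    X=cloud(f); g=np.array(guess)
    m=(np.hypot(X[...,0]-g[0],X[...,1]-g[1])<32)&(abs(X[...,2]-g[2])<8)&(X[...,0]>g[0]-12)
    P=X[m]
    for _ in range(4):
        c=P.mean(0); A=np.c_[P[:,0]-c[0],P[:,1]-c[1],np.ones(len(P))]
        s=np.linalg.lstsq(A,P[:,2],rcond=None)[0]; r=P[:,2]-A@s; P=P[abs(r)<max(2*r.std(),.3)]
    q=least_squares(lambda p:np.maximum(abs(np.hypot(P[:,0]-p[0],P[:,1]-p[1])-20.5)-2.5,0)+.05*(np.hypot(P[:,0]-p[0],P[:,1]-p[1])-20.5),g[:2],loss="soft_l1").x
    zc=np.array([q[0]-c[0],q[1]-c[1],1])@s
    rr=np.hypot(P[:,0]-q[0],P[:,1]-q[1])
    print("n",len(P),"centre",q.round(2),"top z",zc.round(2),"slope deg x,y",np.degrees(s[:2]).round(2),"r",np.percentile(rr,[2,50,98]).round(1),"res",r.std().round(2))
if __name__=="__main__": ring(load(sys.argv[1]),[float(a) for a in sys.argv[2:5]])
E
python3 ring.py w6.npz 541.5 2.2 146
python3 ring.py c6.npz 541.5 2.2 146
python3 ring.py s6.npz 541.5 2.2 146
python3 - <<'E'
from h import *
X=cloud(load("w6.npz"))
for u,v in [(325,165),(303,185),(347,185),(308,172)]:
  print(X[v-2:v+3,u-2:u+3].reshape(-1,3).round(0).tolist()[::4])
m=(abs(X[...,0]-520)<40)&(abs(X[...,1])<45)
for lo in range(130,260,10):
    q=X[m&(X[...,2]>lo)&(X[...,2]<=lo+10)]
    if len(q): print(lo,len(q),q.mean(0).round(1), q.min(0).round(1),q.max(0).round(1))
E
```

```text
n 432 centre [540.15   1.84] top z 147.2 slope deg x,y [-0.49 -0.24] r [18.2 20.8 23.2] res 0.58
n 63 centre [540.36   3.94] top z 144.89 slope deg x,y [-1.79 -0.73] r [17.6 20.8 24.6] res 1.28
n 39 centre [538.58   3.62] top z 144.06 slope deg x,y [ 0.65 -0.33] r [16.4 20.9 23.6] res 1.24
[[562.0, 5.0, 148.0], [562.0, 1.0, 148.0], [561.0, 2.0, 147.0], [560.0, 3.0, 146.0], [559.0, 4.0, 147.0], [558.0, 5.0, 146.0], [558.0, 1.0, 148.0]]
[[534.0, 29.0, 95.0], [542.0, 21.0, 148.0], [541.0, 22.0, 147.0], [540.0, 23.0, 147.0], [539.0, 24.0, 148.0], [530.0, 29.0, 96.0], [538.0, 21.0, 147.0]]
[[543.0, -17.0, 146.0], [544.0, -21.0, 147.0], [542.0, -20.0, 147.0], [542.0, -19.0, 147.0], [541.0, -18.0, 148.0], [540.0, -17.0, 147.0], [540.0, -21.0, 147.0]]
[[540.0, 28.0, 17.0], [555.0, 17.0, 148.0], [554.0, 18.0, 147.0], [553.0, 19.0, 148.0], [552.0, 20.0, 147.0], [551.0, 21.0, 146.0], [551.0, 17.0, 147.0]]
140 571 [541.6   2.  147.1] [518.5 -21.4 143.4] [560.   25.4 150. ]
150 7 [ 5.216e+02 -3.000e-01  1.530e+02] [520.8 -11.9 150.5] [522.2  15.  154.9]
160 20 [522.8   5.4 167.3] [518.8 -13.  165.4] [524.2  16.2 170. ]
170 48 [5.234e+02 2.000e-01 1.749e+02] [520.7 -13.  170.2] [524.5  15.  179.5]
180 32 [523.7   1.3 183.9] [522.6 -11.6 180.2] [524.6  13.7 187.8]
200 256 [5.241e+02 4.000e-01 2.068e+02] [511.6 -33.5 203.1] [529.9  35.9 210. ]
210 711 [523.7   1.8 212.8] [511.3 -33.7 210. ] [530.   36.1 219.9]
220 103 [522.6   1.5 224.4] [517.6 -10.4 220.3] [525.1  13.3 229.6]
230 84 [5.250e+02 4.000e-01 2.354e+02] [518. -13. 230.] [527.6  15.5 239.9]
240 102 [526.4   1.6 245.2] [523.8 -13.2 240. ] [527.8  15.8 250. ]
250 127 [526.8   1.4 255.5] [521.7 -16.6 250.2] [532.9  19.5 260. ]
```

Call:
send_rows --deltas '[{"dx":-4,"dy":30,"dz":0,"ax":0,"ay":0,"az":0},{"dx":-10,"dy":75,"dz":0,"ax":0,"ay":0,"az":0},{"dx":-16,"dy":125,"dz":0,"ax":0,"ay":0,"az":0},{"dx":-22,"dy":175,"dz":-5,"ax":0,"ay":0,"az":0},{"dx":-26,"dy":210,"dz":-15,"ax":0,"ay":0,"az":0}]'

```text
time: 6.5
tcp_pos: [495.0, 213.7, 261.6]
tcp_rot: [[0.005, 0.032, -0.999], [-0.001, -0.999, -0.032], [-1.0, 0.001, -0.005]]
wrist_force: [1.1, -0.3, -2.2]
finger_gap: 0.3
```

Call:
send_rows --deltas '[{"dx":-1,"dy":8,"dz":-15,"ax":0,"ay":0,"az":0},{"dx":-1,"dy":8,"dz":-30,"ax":0,"ay":0,"az":0},{"dx":-1,"dy":8,"dz":-30,"ax":0,"ay":0,"az":0},{"dx":-1,"dy":8,"dz":-30,"ax":0,"ay":0,"az":0}]'

```text
time: 7.0
tcp_pos: [494.4, 220.6, 231.8]
tcp_rot: [[0.005, 0.03, -1.0], [-0.001, -1.0, -0.03], [-1.0, 0.001, -0.005]]
wrist_force: [0.3, 0.6, -1.8]
finger_gap: 0.298
```

```bash
python3 look.py w7 wrist;python3 look.py s7 side;python3 look.py c7 scene;python3 look.py w7b wrist
```

```text
{'time': np.float64(7.05), 'qpos': array([ 16.79 ,  12.624,  89.984,  -0.14 ,  77.089, 105.091]), 'tcp_pos': array([494.626, 220.82 , 232.081]), 'tcp_rot': array([[ 0.006,  0.03 , -1.   ],
       [-0.001, -1.   , -0.03 ],
       [-1.   ,  0.001, -0.006]]), 'wrist_force': array([-0.025, -0.008, -1.959]), 'ft_torque': array([-0.028, -0.012, -0.015]), 'finger_gap': np.float64(0.297)}
{'time': np.float64(7.1), 'qpos': array([ 16.803,  12.613,  89.973,  -0.135,  77.093, 105.094]), 'tcp_pos': array([494.626, 220.981, 232.271]), 'tcp_rot': array([[ 0.006,  0.03 , -1.   ],
       [-0.001, -1.   , -0.03 ],
       [-1.   ,  0.001, -0.006]]), 'wrist_force': array([-0.088,  0.424, -1.472]), 'ft_torque': array([ 0.069, -0.   ,  0.022]), 'finger_gap': np.float64(0.297)}
{'time': np.float64(7.15), 'qpos': array([ 16.817,  12.61 ,  89.97 ,  -0.132,  77.091, 105.096]), 'tcp_pos': array([494.595, 221.125, 232.314]), 'tcp_rot': array([[ 0.006,  0.031, -1.   ],
       [-0.   , -1.   , -0.031],
       [-1.   ,  0.001, -0.006]]), 'wrist_force': array([-0.015, -0.167, -1.711]), 'ft_torque': array([ 0.041, -0.023, -0.017]), 'finger_gap': np.float64(0.302)}
{'time': np.float64(7.2), 'qpos': array([ 16.835,  12.611,  89.973,  -0.128,  77.093, 105.098]), 'tcp_pos': array([494.48 , 221.291, 232.282]), 'tcp_rot': array([[ 0.006,  0.031, -1.   ],
       [-0.   , -1.   , -0.031],
       [-1.   ,  0.001, -0.006]]), 'wrist_force': array([ 1.254, -0.066, -2.501]), 'ft_torque': array([0.068, 0.015, 0.001]), 'finger_gap': np.float64(0.3)}
```

View pics/w7.png

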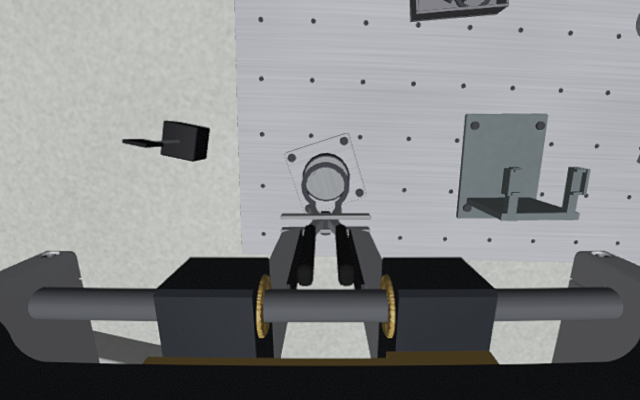

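```bash
cat > axle.py <<'E'
import sys
from h import *
def axle(f):
    X=cloud(f); P=X[(np.hypot(X[...,0]-512,X[...,1]-220)<20)&(X[...,2]>69)&(X[...,2]<76)]
    print("axle top",len(P),np.round(cv2.minEnclosingCircle(P[:,:2].astype(np.float32))[0],2),"z",np.median(P[:,2]).round(2))
    P=X[(np.hypot(X[...,0]-512,X[...,1]-220)<75)&(X[...,2]>24)&(X[...,2]<32)]
    print("block",cv2.minAreaRect(P[:,:2].astype(np.float32)),np.median(P[:,2]))
axle(load(sys.argv[1]))
E
for i in w7 w7b c7 s7; do echo $i; python3 ring.py $i.npz 512 220 99; python3 axle.py $i.npz; done
python3 - <<'E'
from h import *
for n,b in [("w7",(285,130,375,240)),("s7",(200,170,330,290)),("c7",(310,110,410,200))]:
    f=load(n+".npz");im=f["pixels"][b[1]:b[3],b[0]:b[2],::-1]
    cv2.imwrite(f"pics/{n}z.png",cv2.resize(im,None,fx=5,fy=5,interpolation=cv2.INTER_CUBIC))
E
```

```text
w7
n 429 centre [510.86 220.95] top z 99.0 slope deg x,y [-1.14  0.17] r [18.2 20.9 23.2] res 0.54
axle top 588 [512.02 220.13] z 72.45
block ((512.0634765625, 220.18727111816406), (80.0268325805664, 80.01377868652344), 19.443180084228516) 28.49234893113592
w7b
n 428 centre [511.29 221.55] top z 99.57 slope deg x,y [-0.82  0.12] r [18.1 20.7 23.2] res 0.57
axle top 591 [511.8  220.02] z 72.35
block ((511.9392395019531, 220.1293487548828), (80.29708862304688, 80.12236785888672), 19.603242874145508) 28.47689422970712
c7
n 49 centre [513.18 222.14] top z 99.77 slope deg x,y [1.57 0.98] r [16.7 20.9 24.9] res 1.8
axle top 46 [514.83 219.82] z 72.24
block ((514.8848876953125, 219.9454803466797), (79.67703247070312, 82.89301300048828), 19.527111053466797) 28.39466448576257
s7
n 44 centre [510.71 223.17] top z 98.02 slope deg x,y [-4.91 -1.36] r [16.6 20.7 25.5] res 1.81
axle top 46 [510.27 221.31] z 71.25
block ((509.7488708496094, 223.18258666992188), (80.40802001953125, 83.52923583984375), 20.819059371948242) 26.993923101940517
```

View pics/w7z.png

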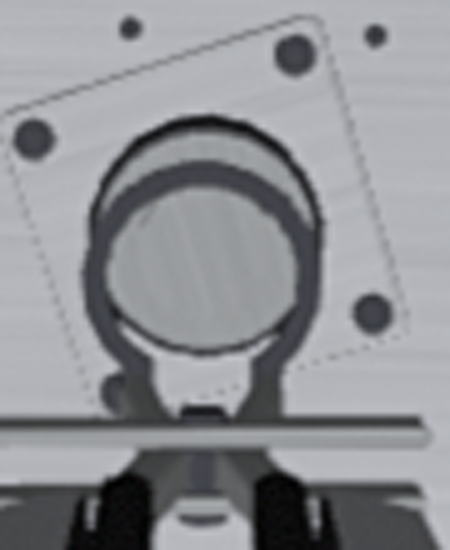

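View pics/s7z.png

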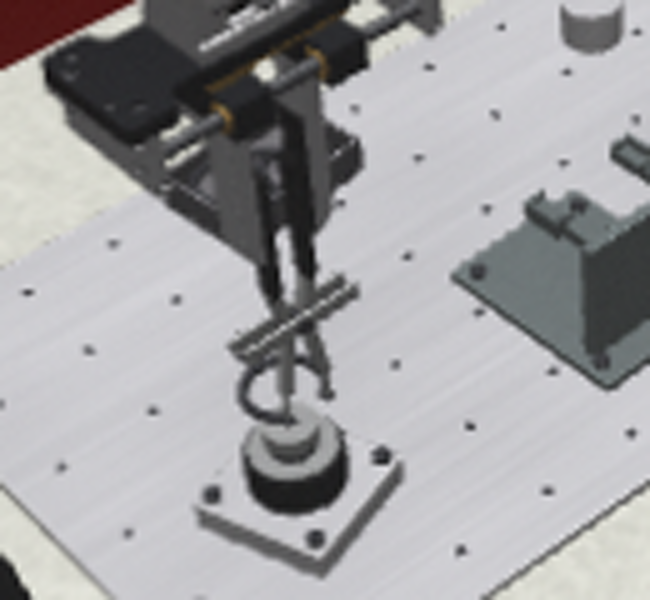

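View pics/c7z.png

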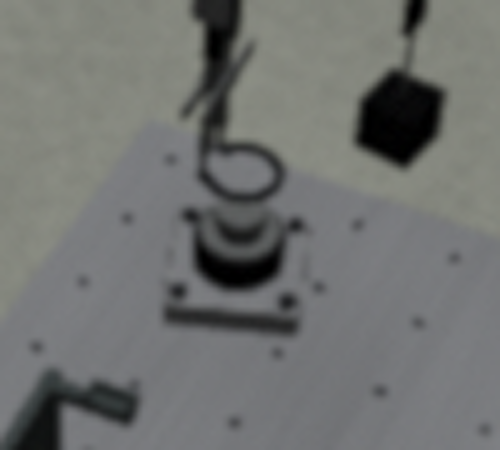

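Run:
```python
from h import *
for n in ["w6","w7","w7b"]:
    X=cloud(load(n+".npz"))
    P=X[(abs(X[...,2]-8)<6)&(X[...,0]>400)&(X[...,0]<700)&(abs(X[...,1]-100)<200)]
    for _ in range(4):
        A=np.c_[P[:,:2],np.ones(len(P))];s=np.linalg.lstsq(A,P[:,2],rcond=None)[0];r=P[:,2]-A@s;P=P[abs(r)<2]
    print(n,len(P),np.degrees(s[:2]),r.std(),(A@s).mean())
```

```text
w6 45818 [-0.00742341  0.09905574] 0.7870707020002394 8.780135169873079
w7 60129 [0.0004346  0.10616323] 0.7599075571212983 8.383160205820928
w7b 59858 [0.00287302 0.10726873] 0.7596023624474735 8.381847109575245
```

Call:
send_rows --deltas '[{"dx":-0.5,"dy":-1.0,"dz":-5,"ax":0,"ay":-0.4,"az":0},{"dx":-0.9,"dy":-1.5,"dz":-10,"ax":0,"ay":-0.7,"az":0},{"dx":-0.9,"dy":-1.5,"dz":-12,"ax":0,"ay":-0.7,"az":0},{"dx":-0.9,"dy":-1.5,"dz":-12,"ax":0,"ay":-0.7,"az":0},{"dx":-0.9,"dy":-1.5,"dz":-12,"ax":0,"ay":-0.7,"az":0}]'

```text
time: 7.82
tcp_pos: [493.7, 219.8, 220.3]
tcp_rot: [[0.018, 0.031, -0.999], [-0.0, -1.0, -0.031], [-1.0, 0.001, -0.018]]
wrist_force: [0.8, -0.3, -2.3]
finger_gap: 0.3
```

```bash
for i in w8 w8b w8c; do python3 look.py $i wrist; python3 ring.py $i.npz 512 220 86.5; python3 axle.py $i.npz; done
```

```text
{'time': np.float64(7.875), 'qpos': array([ 16.851,  12.544,  91.796,  -0.339,  74.652, 105.169]), 'tcp_pos': array([493.729, 219.864, 220.384]), 'tcp_rot': array([[ 0.019,  0.031, -0.999],
       [-0.   , -1.   , -0.031],
       [-1.   ,  0.001, -0.018]]), 'wrist_force': array([-0.233, -0.162, -3.015]), 'ft_torque': array([0.023, 0.019, 0.042]), 'finger_gap': np.float64(0.298)}
n 452 centre [511.93 220.35] top z 87.87 slope deg x,y [-0.4  -0.02] r [18.1 20.8 23.2] res 0.56
axle top 647 [512.16 220.06] z 72.37
block ((512.0921630859375, 220.16766357421875), (79.91764831542969, 80.14955139160156), 19.43113136291504) 28.527122962495106
{'time': np.float64(7.925), 'qpos': array([ 16.853,  12.543,  91.797,  -0.341,  74.653, 105.171]), 'tcp_pos': array([493.705, 219.863, 220.386]), 'tcp_rot': array([[ 0.018,  0.031, -0.999],
       [-0.   , -1.   , -0.031],
       [-1.   ,  0.001, -0.018]]), 'wrist_force': array([ 0.069, -0.064, -1.57 ]), 'ft_torque': array([-0.034,  0.012,  0.006]), 'finger_gap': np.float64(0.3)}
n 457 centre [511.9  220.33] top z 88.02 slope deg x,y [-1.06 -0.15] r [18.2 20.8 23.2] res 0.58
axle top 645 [512.22 219.98] z 72.36
block ((511.957763671875, 220.16622924804688), (80.13780975341797, 80.08824157714844), 19.4813175201416) 28.49657494891602
{'time': np.float64(7.975), 'qpos': array([ 16.852,  12.541,  91.798,  -0.339,  74.654, 105.171]), 'tcp_pos': array([493.693, 219.858, 220.391]), 'tcp_rot': array([[ 0.018,  0.031, -0.999],
       [-0.   , -1.   , -0.031],
       [-1.   ,  0.001, -0.018]]), 'wrist_force': array([-0.131, -0.254, -2.273]), 'ft_torque': array([-0.038,  0.053,  0.02 ]), 'finger_gap': np.float64(0.294)}
n 443 centre [511.88 220.33] top z 87.9 slope deg x,y [-0.2  -0.09] r [18.2 20.8 23.3] res 0.61
axle top 649 [512.18 220.1 ] z 72.28
block ((512.02392578125, 220.1434783935547), (80.02310943603516, 80.1083984375), 19.485313415527344) 28.529672805722225
```

```bash
cat > multi.py <<'E'
import sys
from rig import readout, optics
from h import *
N=int(sys.argv[1]); g=[float(a) for a in sys.argv[2:5]]
S=[];fs=[optics.grab_frame("wrist") for _ in range(N)]
f=dict(fs[0]); f["z_map"]=np.mean([a["z_map"] for a in fs],0)
np.savez("multi.npz",**f)
X=cloud(f); rr=np.hypot(X[...,0]-g[0],X[...,1]-g[1])
for lo,hi in [(18,23),(19,22),(19.5,21.5)]:
  for xm in [-12,-5]:
    m=(rr>lo)&(rr<hi)&(abs(X[...,2]-g[2])<2.5)&(X[...,0]>g[0]+xm)
    P=X[m];A=np.c_[P[:,0]-g[0],P[:,1]-g[1],np.ones(len(P))];s=np.linalg.lstsq(A,P[:,2],rcond=None)[0]
    print(lo,hi,xm,len(P),np.degrees(s[:2]).round(2),s[2].round(2),(P[:,2]-A@s).std().round(2))
o=readout.observe();print(o["tcp_pos"],o["tcp_rot"][:,0],o["wrist_force"],o["finger_gap"],o["time"])
E
python3 multi.py 12 511.9 220.33 87.9
```

```text
18 23 -12 456 [-0.13  0.08] 87.87 0.38
18 23 -5 378 [-0.47  0.06] 87.96 0.3
19 22 -12 280 [-0.18  0.05] 87.95 0.2
19 22 -5 234 [-0.2  -0.01] 87.96 0.2
19.5 21.5 -12 189 [-0.15  0.04] 87.93 0.19
19.5 21.5 -5 156 [-0.12 -0.02] 87.92 0.19
[493.57201006 219.75870521 220.28189273] [ 1.82112654e-02 -4.38388258e-04 -9.99834065e-01] [-0.20042483 -0.38993205 -2.5128305 ] 0.2993005905332572 8.575
```

Call:
send_rows --deltas '[{"dx":0.2,"dy":-0.3,"dz":-4,"ax":0,"ay":0,"az":0},{"dx":0.2,"dy":-0.3,"dz":-8,"ax":0,"ay":0,"az":0},{"dx":0.2,"dy":-0.3,"dz":-12,"ax":0,"ay":0,"az":0},{"dx":0.2,"dy":-0.3,"dz":-16,"ax":0,"ay":0,"az":0},{"dx":0.2,"dy":-0.3,"dz":-16,"ax":0,"ay":0,"az":0}]'

```text
time: 9.2
tcp_pos: [493.5, 219.4, 203.8]
tcp_rot: [[0.017, 0.031, -0.999], [-0.001, -1.0, -0.031], [-1.0, 0.001, -0.017]]
wrist_force: [0.3, -0.6, -1.8]
finger_gap: 0.3
```

```bash
python3 look.py w9 wrist; python3 ring.py w9.npz 512 220 72;  python3 multi.py 5 512 220.2 72; python3 look.py s9 side; python3 look.py c9 scene
python3 - <<'E'
from h import *
for n,b in [("w9",(285,130,375,240)),("s9",(200,170,330,290)),("c9",(310,110,410,200))]:
    f=load(n+".npz");im=f["pixels"][b[1]:b[3],b[0]:b[2],::-1]
    cv2.imwrite(f"pics/{n}z.png",cv2.resize(im,None,fx=5,fy=5,interpolation=cv2.INTER_CUBIC))
E
```

```text
{'time': np.float64(9.25), 'qpos': array([ 16.811,  13.153,  93.368,  -0.343,  72.513, 105.144]), 'tcp_pos': array([493.667, 219.452, 204.053]), 'tcp_rot': array([[ 0.018,  0.031, -0.999],
       [-0.001, -1.   , -0.031],
       [-1.   ,  0.001, -0.018]]), 'wrist_force': array([ 1.238, -0.009, -1.64 ]), 'ft_torque': array([0.049, 0.019, 0.002]), 'finger_gap': np.float64(0.299)}
n 1062 centre [505.82 219.08] top z 72.26 slope deg x,y [-1.89  0.1 ] r [ 2.6 17.  27.7] res 0.79
18 23 -12 453 [-0.2   0.11] 71.57 0.38
18 23 -5 381 [-0.26  0.13] 71.59 0.36
19 22 -12 280 [-0.06  0.11] 71.6 0.29
19 22 -5 231 [0.01 0.09] 71.58 0.29
19.5 21.5 -12 187 [-0.    0.03] 71.59 0.29
19.5 21.5 -5 155 [ 0.14 -0.03] 71.56 0.28
[493.88047784 219.50660642 204.46652906] [ 1.85866926e-02 -3.50533005e-04 -9.99827191e-01] [-0.19401957  0.14432439 -1.36782528] 0.29956713418509706 9.5
{'time': np.float64(9.55), 'qpos': array([ 16.811,  13.131,  93.344,  -0.346,  72.517, 105.145]), 'tcp_pos': array([493.842, 219.491, 204.425]), 'tcp_rot': array([[ 0.019,  0.031, -0.999],
       [-0.   , -1.   , -0.031],
       [-1.   ,  0.001, -0.018]]), 'wrist_force': array([ 0.407,  0.109, -3.199]), 'ft_torque': array([ 0.08 , -0.048, -0.045]), 'finger_gap': np.float64(0.299)}
{'time': np.float64(9.6), 'qpos': array([ 16.812,  13.133,  93.343,  -0.344,  72.516, 105.145]), 'tcp_pos': array([493.857, 219.508, 204.412]), 'tcp_rot': array([[ 0.019,  0.031, -0.999],
       [-0.   , -1.   , -0.031],
       [-1.   ,  0.001, -0.018]]), 'wrist_force': array([-1.000e-03,  3.690e-01, -2.466e+00]), 'ft_torque': array([-0.035,  0.066, -0.038]), 'finger_gap': np.float64(0.296)}
```

View pics/w9z.png

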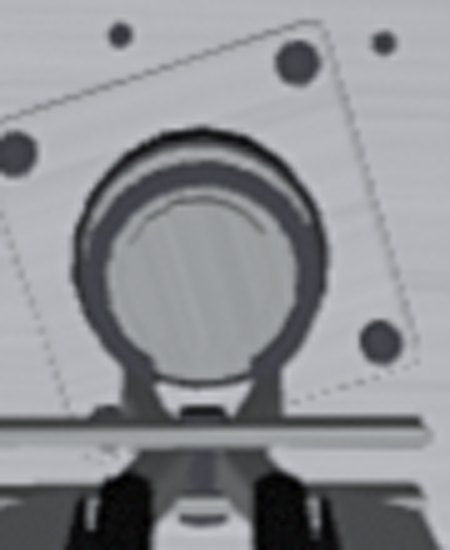

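View pics/s9z.png

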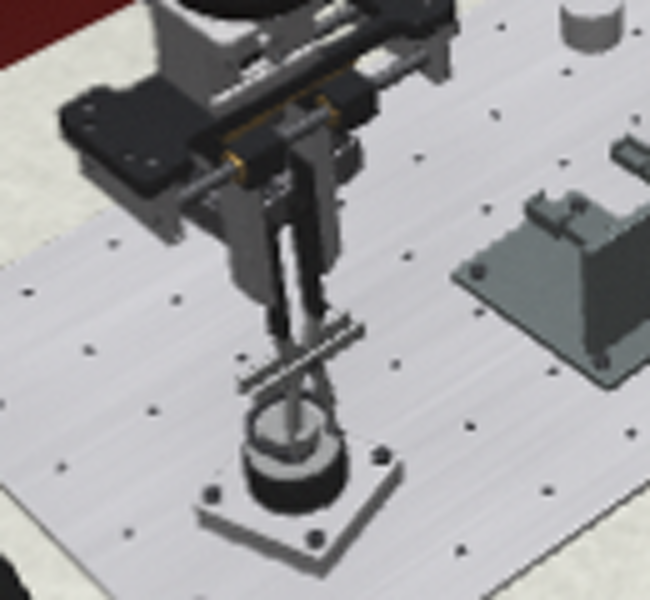

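Call:
send_rows --deltas '[{"dx":0.0,"dy":0,"dz":-4,"ax":0,"ay":0,"az":0},{"dx":0.0,"dy":0,"dz":-7,"ax":0,"ay":0,"az":0},{"dx":0.0,"dy":0,"dz":-10,"ax":0,"ay":0,"az":0},{"dx":0.0,"dy":0,"dz":-12.4,"ax":0,"ay":0,"az":0},{"dx":0.0,"dy":0,"dz":-12.4,"ax":0,"ay":0,"az":0}]'

```text
time: 10.22
tcp_pos: [493.7, 219.5, 191.7]
tcp_rot: [[0.018, 0.031, -0.999], [-0.001, -1.0, -0.031], [-1.0, 0.001, -0.018]]
wrist_force: [-0.3, 0.1, -1.5]
finger_gap: 0.297
```

```bash
python3 look.py w10 wrist;  python3 multi.py 10 512 220.2 59; python3 look.py s10 side; python3 look.py c10 scene;python3 axle.py multi.npz
python3 - <<'E'
from h import *
for n,b in [("w10",(285,130,375,240)),("s10",(200,170,330,290)),("c10",(310,110,410,200))]:
    f=load(n+".npz");im=f["pixels"][b[1]:b[3],b[0]:b[2],::-1]
    cv2.imwrite(f"pics/{n}z.png",cv2.resize(im,None,fx=5,fy=5,interpolation=cv2.INTER_CUBIC))
E
```

```text
{'time': np.float64(10.275), 'qpos': array([ 16.81 ,  13.635,  94.513,  -0.347,  70.853, 105.157]), 'tcp_pos': array([493.835, 219.489, 191.925]), 'tcp_rot': array([[ 0.018,  0.031, -0.999],
       [-0.   , -1.   , -0.031],
       [-1.   ,  0.001, -0.018]]), 'wrist_force': array([ 0.168,  0.304, -2.633]), 'ft_torque': array([0.025, 0.025, 0.051]), 'finger_gap': np.float64(0.299)}
18 23 -12 447 [-0.21  0.11] 59.4 0.41
18 23 -5 373 [-0.56  0.09] 59.49 0.34
19 22 -12 277 [-0.2   0.18] 59.47 0.21
19 22 -5 230 [-0.2   0.17] 59.47 0.21
19.5 21.5 -12 184 [-0.17  0.27] 59.47 0.21
19.5 21.5 -5 153 [-0.12  0.24] 59.46 0.21
[493.84274808 219.49621165 192.06933886] [ 1.85643671e-02 -3.47811771e-04 -9.99827607e-01] [-0.46160719 -0.05346647 -1.74228614] 0.29568979628563724 10.775
{'time': np.float64(10.825), 'qpos': array([ 16.811,  13.626,  94.508,  -0.346,  70.855, 105.155]), 'tcp_pos': array([493.86 , 219.508, 192.049]), 'tcp_rot': array([[ 0.019,  0.031, -0.999],
       [-0.   , -1.   , -0.031],
       [-1.   ,  0.001, -0.019]]), 'wrist_force': array([ 0.254,  0.03 , -2.642]), 'ft_torque': array([0.026, 0.04 , 0.001]), 'finger_gap': np.float64(0.3)}
{'time': np.float64(10.875), 'qpos': array([ 16.812,  13.627,  94.509,  -0.345,  70.853, 105.158]), 'tcp_pos': array([493.853, 219.524, 192.03 ]), 'tcp_rot': array([[ 0.019,  0.031, -0.999],
       [-0.   , -1.   , -0.031],
       [-1.   ,  0.001, -0.019]]), 'wrist_force': array([ 0.998, -0.121, -2.686]), 'ft_torque': array([ 0.057,  0.047, -0.045]), 'finger_gap': np.float64(0.302)}
axle top 754 [511.89 220.14] z 72.32
block ((511.71856689453125, 220.02162170410156), (80.32710266113281, 79.98382568359375), 19.41106414794922) 28.35133060167224
```

View pics/w10z.png

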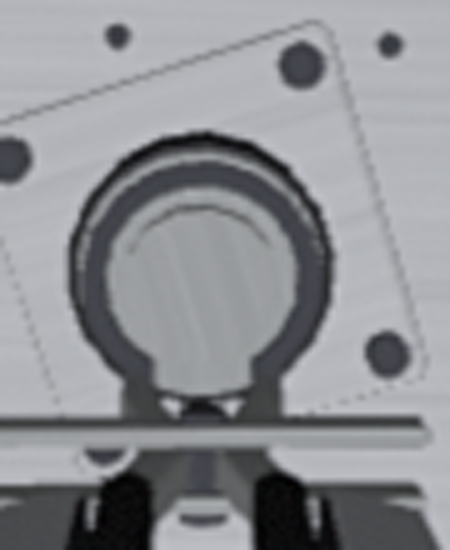

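View pics/s10z.png

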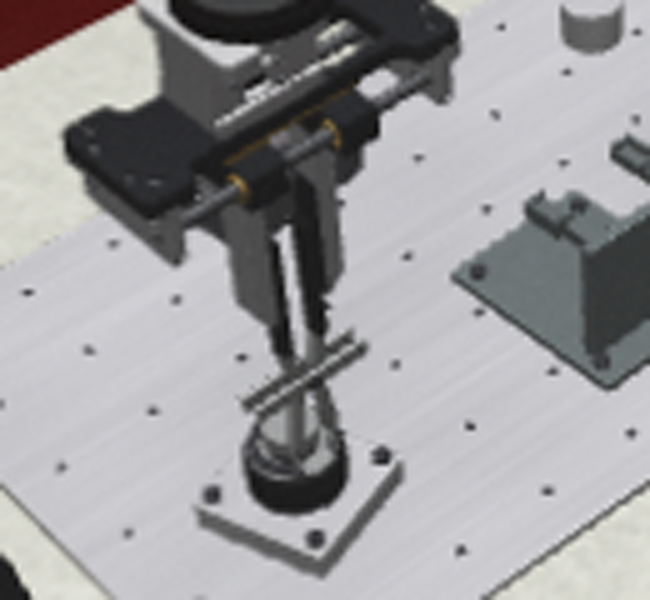

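Call:
send_rows --deltas '[{"dx":0.0,"dy":0,"dz":-0.5,"ax":0,"ay":0,"az":0},{"dx":0.0,"dy":0,"dz":-1.0,"ax":0,"ay":0,"az":0},{"dx":0.0,"dy":0,"dz":-1.0,"ax":0,"ay":0,"az":0}]'

```text
time: 11.25
tcp_pos: [493.8, 219.5, 191.0]
tcp_rot: [[0.018, 0.031, -0.999], [-0.0, -1.0, -0.031], [-1.0, 0.001, -0.018]]
wrist_force: [0.7, 0.2, -1.9]
finger_gap: 0.299
```

Call:
send_rows --deltas '[{"dx":0.0,"dy":0,"dz":-0.5,"ax":0,"ay":0,"az":0},{"dx":0.0,"dy":0,"dz":-0.5,"ax":0,"ay":0,"az":0}]'

```text
time: 11.5
tcp_pos: [493.8, 219.5, 190.4]
tcp_rot: [[0.018, 0.031, -0.999], [-0.0, -1.0, -0.031], [-1.0, 0.001, -0.018]]
wrist_force: [-1.2, 0.2, -2.6]
finger_gap: 0.297
```

Call:
send_rows --deltas '[{"dx":0.0,"dy":0,"dz":-0.5,"ax":0,"ay":0,"az":0},{"dx":0.0,"dy":0,"dz":-0.5,"ax":0,"ay":0,"az":0}]'

```text
time: 11.75
tcp_pos: [493.8, 219.5, 190.1]
tcp_rot: [[0.018, 0.031, -0.999], [-0.0, -1.0, -0.031], [-1.0, 0.001, -0.018]]
wrist_force: [0.2, -0.3, -0.7]
finger_gap: 0.298
```

```bash
python3 multi.py 5 512 220.2 57.5
```

```text
18 23 -12 464 [0.06 0.12] 57.58 0.45
18 23 -5 385 [-0.25  0.1 ] 57.66 0.4
19 22 -12 284 [-0.06  0.15] 57.67 0.32
19 22 -5 236 [-0.12  0.1 ] 57.69 0.32
19.5 21.5 -12 192 [-0.1   0.07] 57.68 0.32
19.5 21.5 -5 160 [-0.04  0.  ] 57.66 0.31
[493.77539231 219.49517077 190.0746841 ] [ 1.84444646e-02 -3.45490070e-04 -9.99829827e-01] [-1.0103491  -0.04939335 -0.39616463] 0.2965348647780736 12.0
```

Call:
send_rows --deltas '[{"dx":0.0,"dy":0,"dz":-0.4,"ax":0,"ay":0,"az":0},{"dx":0.0,"dy":0,"dz":-0.4,"ax":0,"ay":0,"az":0}]'

```text
time: 12.25
tcp_pos: [493.8, 219.5, 190.0]
tcp_rot: [[0.019, 0.031, -0.999], [-0.0, -1.0, -0.031], [-1.0, 0.001, -0.019]]
wrist_force: [-1.7, -0.4, 2.8]
finger_gap: 0.302
```

```bash
python3 multi.py 2 512 220.2 57.5|tail -1
```

```text
[493.72572246 219.52608013 190.00695469] [ 1.85796929e-02 -2.49491920e-04 -9.99827351e-01] [-1.06712525 -0.36476305  2.56857105] 0.29860814453418255 12.35
```

Call:
send_rows --deltas '[{"dx":0.0,"dy":0,"dz":1.0,"ax":0,"ay":0,"az":0},{"dx":0.0,"dy":0,"dz":1.5,"ax":0,"ay":0,"az":0},{"dx":0.0,"dy":0,"dz":1.5,"ax":0,"ay":0,"az":0},{"dx":0.0,"dy":0,"dz":1.5,"ax":0,"ay":0,"az":0}]'

```text
time: 12.85
tcp_pos: [493.7, 219.5, 191.3]
tcp_rot: [[0.018, 0.031, -0.999], [-0.0, -1.0, -0.031], [-1.0, 0.001, -0.018]]
wrist_force: [-0.2, 0.8, -2.3]
finger_gap: 0.295
```

```bash
python3 multi.py 14 512 220.2 59; python3 look.py w12 wrist; python3 look.py s12 side;python3 look.py c12 scene
python3 - <<'E'
from h import *
a=[]
for n,b in [("w12",(285,130,375,240)),("s12",(210,180,310,290))]:
    f=load(n+".npz");im=f["pixels"][b[1]:b[3],b[0]:b[2],::-1]
    a.append(cv2.resize(im,(390,440),interpolation=cv2.INTER_CUBIC))
cv2.imwrite(f"pics/f12z.png",np.hstack(a))
E
```

```text
18 23 -12 447 [-0.22  0.1 ] 58.76 0.33
18 23 -5 377 [-0.45  0.13] 58.82 0.29
19 22 -12 278 [-0.17  0.08] 58.8 0.19
19 22 -5 233 [-0.22  0.11] 58.82 0.19
19.5 21.5 -12 189 [-0.22  0.09] 58.8 0.18
19.5 21.5 -5 160 [-0.34  0.09] 58.83 0.18
[493.74345624 219.5423066  191.51816563] [ 1.86519403e-02 -2.26061057e-04 -9.99826012e-01] [-0.56064722  0.06679993 -2.12822681] 0.29879741517742153 13.55
{'time': np.float64(13.6), 'qpos': array([ 16.813,  13.634,  94.574,  -0.342,  70.774, 105.158]), 'tcp_pos': array([493.724, 219.52 , 191.528]), 'tcp_rot': array([[ 0.019,  0.031, -0.999],
       [-0.   , -1.   , -0.031],
       [-1.   ,  0.001, -0.019]]), 'wrist_force': array([ 0.152, -0.561, -1.457]), 'ft_torque': array([-0.024,  0.043, -0.005]), 'finger_gap': np.float64(0.299)}
{'time': np.float64(13.65), 'qpos': array([ 16.814,  13.637,  94.572,  -0.341,  70.775, 105.157]), 'tcp_pos': array([493.734, 219.536, 191.512]), 'tcp_rot': array([[ 0.019,  0.031, -0.999],
       [-0.   , -1.   , -0.031],
       [-1.   ,  0.001, -0.019]]), 'wrist_force': array([-0.622, -0.257, -2.331]), 'ft_torque': array([ 0.004, -0.008, -0.016]), 'finger_gap': np.float64(0.3)}
{'time': np.float64(13.7), 'qpos': array([ 16.815,  13.637,  94.571,  -0.343,  70.772, 105.157]), 'tcp_pos': array([493.773, 219.541, 191.524]), 'tcp_rot': array([[ 0.019,  0.031, -0.999],
       [-0.   , -1.   , -0.031],
       [-1.   ,  0.001, -0.019]]), 'wrist_force': array([ 0.41 , -0.567, -2.511]), 'ft_torque': array([0.061, 0.048, 0.03 ]), 'finger_gap': np.float64(0.3)}
```

View pics/f12z.png

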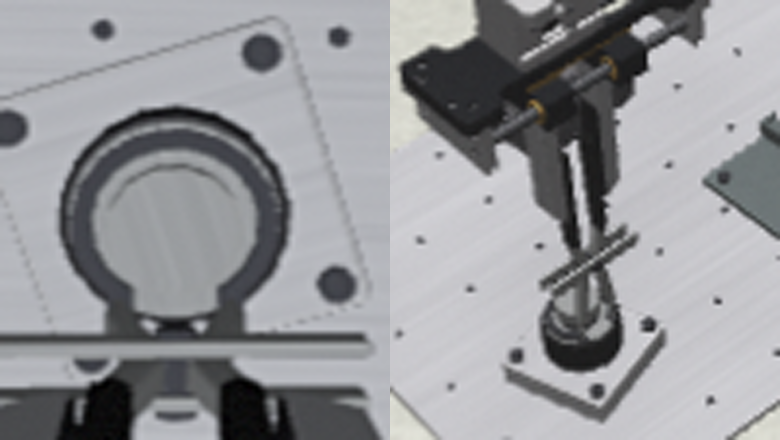

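View pics/c12.png

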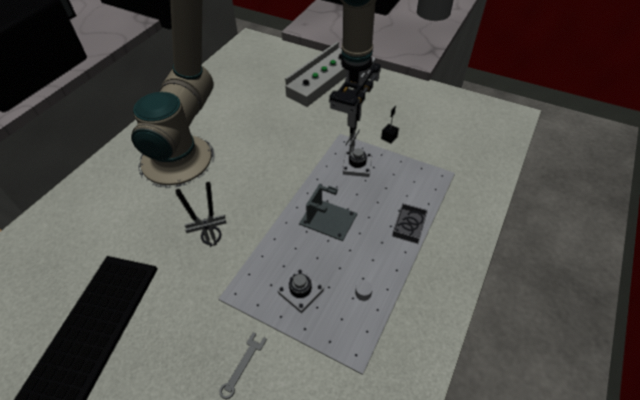

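```bash
python3 - <<'E'
from h import *
from scipy.optimize import least_squares
X=cloud(load("multi.npz"));rr=np.hypot(X[...,0]-512,X[...,1]-220)
P=X[(abs(X[...,2]-58.8)<1.2)&(rr>16.5)&(rr<25)&(X[...,0]>505)]
q=least_squares(lambda p:np.hypot(P[:,0]-p[0],P[:,1]-p[1])-20.5,[512,220],loss="soft_l1").x;print(len(P),q)
from rig import finish_job
print(finish_job())
E
python3 axle.py multi.npz
```

```text
415 [512.04757321 219.88119608]
the job is handed in; nothing more can be done
None
axle top 761 [512.2 220.2] z 72.33
block ((512.024658203125, 220.07249450683594), (79.94664764404297, 79.9804916381836), 19.423444747924805) 28.340194721285716
```

The job is handed in. The pliers are still fully squeezed in the gripper, and the spread ring is round the groove of the bare axle at about (512, 220). `finish_job()` gives no verdict, so success isn't confirmed beyond the checks below.

**What I did:** I squeezed the handles to their stop, lifted the pliers straight out of the fork and carried them over the bare axle. I then trimmed the tilt and centring by wrist camera and slid the ring down. To find the groove I felt for the washer, with about 5 N of contact, and rose 1.5 mm.

**Last checks (about 13.7 s of the 38 s used):**
- **Height:** the ring's mid-plane is at about 57.0 mm, against 57 mm for the groove. That uses a small height correction I took from the axle's top face. The washer contact agrees.
- **Centring:** the ring is within about 0.4 mm of the axle's centre line, with 3 mm of clearance all round.
- **Level:** the tilt is about 0.2°. Single-frame readings scattered by up to 1°, so I relied on averaged frames.
- **Contact:** the wrist force is back to about -2 N, which is just the pliers' weight, so the ring is off the washer.
- **Grip:** the opening is steady at 0.30 (about 28 mm). That is slightly under the nominal 30 mm, because the grip presses on the stop.
- **Bystanders:** nothing else looks moved in the last scene picture.

**Disagreement:** the scene and side cameras put the axle 2–3 mm away from where the wrist camera does, about the stated calibration error. I used the wrist camera because it sees the ring and the axle together.

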